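# Seat a glass blank in the drilling jig and swing its cam lever home

### The arm

A 6-joint arm with a two-finger parallel gripper is mounted at the origin on the work surface. World frame = base frame: x ahead of the robot, y to its left, z up, the work surface at z = 0. Lengths are in m, angles in rad, forces in N, time in s.
With the tool pointing down it reaches from about 0.35 to 0.725 m from the base axis. Payload 6 kg.
Tool frame: the origin (TCP) lies at the centre of the arm's flange, where the gripper is bolted on; the fingertips stand 173 mm ahead of it and the grasp point (between the pads) lies 155 mm ahead of it; z points along the fingers, x is the direction in which the jaws open and shut, and the axes are right-handed (so a half turn about z gives the same grasp; the last joint's range is limited). The gripper opens to 85 mm and grips with 20 to 120 N. Pads are 22 mm wide; open, the fingers measure 114 mm over their backs; the gripper's body (76 mm by 85 mm) begins 54 mm behind the grasp point. The pads swing forward as they close: fully open they stand 13 mm farther back than shut.
Start: joints at [-0.947, 0.04, 0.085, 0, -1.615, -0.334], TCP at [0.171, -0.575, 0.405] pointing down, gripper open.
Joint ranges: [-2.56, 2.56], [-1.29, 2.01], [-1.08, 1.49], [-3.29, 1.98], [-2.81, -0.18], [-2.99, 2.99]. Speed limits (rad/s): [2.57, 2.57, 3.01, 3.14, 3.14, 3.14].

### API

Orientations are given as [roll, pitch, yaw] about the fixed x, y, z axes, in that order (R = Rz(yaw) Ry(pitch) Rx(roll)).
In Python, from rig import read_state, snapshot, job_done, spot_in, spot_point gives the robot as it stands.
- The arm moves only by the shell command python3 -m jog 'ROWS' [FORCE]. ROWS is JSON, one flat list of numbers, 7 for each row, row after row: the turn, a rotation vector about the world's x, y, z in degrees, then the shift along the world's x, y, z in m, then the gripper's target within -1 to 1 (shut at 1, half-way at 0, fully open at -1). In form: [wx, wy, wz, x, y, z, gripper, wx, wy, wz, x, y, z, gripper, ...]. A call has 1 to 12 rows; each row is the pose to reach, as a shift and turn from the pose measured when the call began; what a row does not reach only later rows make up. A row lasts 1/12 s, in which the tool goes at most 41.7 mm and 7.16 degrees, less where a joint would pass 70% of its speed; a pose out of reach is approached as far as the arm can. A call with a gripper value outside its range is refused whole. The fingers move at their own pace and stop on an object; FORCE is the grip in N (left out, the last holds). Time passes only in rows, so rows that repeat a pose let the fingers close. It gives the time, the measured TCP pose, the force and the opening at its end, in the units of the state.
- read_state(): the state, without advancing time (a new reading comes with each control period).
- snapshot(name): name is "scene" or "top"; returns a dict with "pixels" (480x640x3 uint8, red, green, blue), "vfov" (degrees; the focal length in pixels is half the picture's height over the tangent of half this angle, whatever the lens; pixels are square), "cx", "cy" (the principal point, pixels), "dist" ([k1, k2, p1, p2, k3] as OpenCV has them; the pictures are not rectified), "pose" (4x4, takes a point from camera to world coordinates). Camera axes: x right, y up, looking along -z (the intrinsics and any distortion apply to the point x, -y, -z); pixel columns grow to the right and rows downward; lengths in m; the calibration is good to about 2 mm. A picture is of the moment at which its call begins. There is no depth.
- job_done(): hands the job in, once; it reports no verdict.
Trained networks look in a picture, given as the dict that the camera call returned (one of the last four; its "shot" number tells which), for a name from the list of things; names that differ only in an ending like _2 or _b are one class to them, and where a whole thing is asked for, a point or a joint stands for the part that bears it (a point fixed in the world has none). Each returns a list of dicts, best first, with "p" (0 to 1); they miss things now and then, are a little off and sometimes report something else, mostly with a low value. They report only what shows in the picture. A call takes as long as a camera call. They do not tell look-alikes from the thing itself.
- spot_in(picture, query): "xyz" ([x, y, z] in m, in the coordinates of the camera as it stood for that picture, good to about 4 mm: the middle of the surface that is visible of it).
- spot_point(picture, query): "xyz" ([x, y, z] in m, in the coordinates of the camera as it stood for that picture, good to about 4 mm: a listed point, or the origin of a listed thing).
The state is a dict: "time": time; "joints": joint angles; "qvel": joint speeds; "joint_efforts": joint torques, N m; "tool_pos": TCP position; "tcp_rot": TCP orientation; "ft_force": force on the tool from outside, world axes, zero at the start; "ft_torque": the same for the moment, N m; "finger_gap": finger opening in m.
Only numpy, scipy, OpenCV 4.12 (cv2) and the standard library are available. Lean on these libraries where they do the work, as an engineer would, in place of code of your own. Each camera call takes 0.05 s, during which the arm holds its last target. There are 200 camera calls.

### The job

Slide the turquoise glass blank along the bed of the aluminium jig until it sits fully home against the blue end fence. Then push the red cam lever round through its quarter turn until it meets its end stop, so that the jaw clamps the blank. Push gently, forcing neither the glass nor the lever against its stop, leave lever and glass there, and disturb nothing else on the bench.

Things in the scene. Friction and masses are not known exactly. Their poses are not given: they have to be found in the camera images.
- jig: Aluminium jig plate 250 x 220 x 16 mm, fixed to the bench; place and yaw vary. Origin: centre of its underside; z up; its top, the bed, is at z = 16 mm. In its frame (mm): end fence face x = 60 (y 26 to 98); blue side fence face y = 85 (x -98 to 72); both 18 high above the bed; bed open at the -x end; lever axis x 20, y -15; the jaw (x -5 to 45, 21 high) faces the side fence.
- end_fence (a point): Middle of the inner face of the blue end fence, 9 mm above the bed (jig x = 60, y = 55, z = 25 mm). The face looks to jig -x; axes as the jig's.
- blank: Turquoise glass blank, loose and flat on the bed: 80 (x) x 60 (y) x 10 mm, about 0.12 kg. Origin: centre of its underside; x along the jig's x within 1 degree. It starts 25 to 55 mm short of the end fence; fully home its centre is at jig x = 20 mm. Slides with about 1 N; over 20 N from the fingers chips it. A few mm of sideways play between jaw and side fence until clamped.
- cam_lever: Cam lever turning on a vertical axis. Origin on the axis at bed height; x points along the handle, z up. Level handle reaching 125 mm from the axis; red grip 55 to 125 mm out, 18 mm wide, 37 to 57 mm above the bench, free below. Starts 0 to 0.55 rad into its pi/2 turn, pointing broadly along jig -y; closing turns it counter-clockwise from above, to broadly jig +x.
- lever_grip (a point): On the red grip, mid-width, half-way up: 100 mm from the axis, 47 mm above the bench. x along the handle, outwards. Friction holds the lever where it is left; turning it takes 3 to 5 N here, 1 or 2 N more over the last 0.07 rad, as the jaw grips the blank. At the firm end stop the force climbs steeply, over 10 N per mm here. Over 20 N on the lever overloads it; released, it stays home.
- lever_axis (a point): The lever's fixed turning axis, at grip height (47 mm above the bench). The handle is clamped on its shaft at a different angle each time, so at the shaft's end stop (a rubber-sleeved post near the axis) it may point anywhere within 0.4 rad either side of jig +x. Where the stop is cannot be told from the measured poses, only felt.
- jar_blue: Blue frit jar, 63 mm diameter, 52 mm tall, black lid; bystander, must stay where it is. Origin at the centre of its underside
- jar_coral: Coral frit jar, 63 mm diameter, 52 mm tall, black lid; bystander, must stay where it is. Origin at the centre of its underside
- jar_green: Green frit jar, 63 mm diameter, 52 mm tall, black lid; bystander, must stay where it is. Origin at the centre of its underside
- cutter: Green-handled glass cutter lying down, 135 x 24 x 22 mm; bystander. Origin under its middle, x along it
- brass_plug: Brass plug, 22 mm diameter, 22 mm tall, standing loose on the jig plate near its -x edge; bystander. Origin at the centre of its underside
- spare_red: Red spare glass, 80 x 50 x 8 mm, flat on the bench; bystander. Origin at the centre of its underside
- spare_amber: Amber spare glass, 90 x 60 x 8 mm, flat on the bench; bystander. Origin at the centre of its underside
- rule: Dark steel rule, 300 x 32 x 5 mm, flat on the bench; bystander. Origin at the centre of its underside, x along it
Things that resemble listed ones, but are neither listed nor needed, are in the scene too. There is more than one size of the blank; the job needs the largest.

How it is judged:
By the outcome, as a careful person would: the job done as asked, in the order asked, and still so for the second after the job is handed in, with the robot touching nothing.
It also fails if it takes over 72 s, if anything falls off the work surface, if the arm or the gripper's body presses on something with over 40 N, if the wrist force passes 120 N, or if a joint passes its speed limit or range.

## Working session

There is one attempt and no reset: what is moved stays moved. The work goes in short steps, Python scripts to look and compute and a shell command to move; the robot and the scene stay as the last step left them, time stands still between calls to the robot, and variables do not carry over. Pictures are saved under pics/ and viewed, about 8 in all and at most 12, crops included, and the job is handed in when it is done.

```bash
mkdir -p pics && cat > h.py <<'E'
import numpy as np, cv2
from rig import *
def K(s):
    h=s["pixels"].shape[0]; f=h/2/np.tan(np.radians(s["vfov"])/2)
    return np.array([[f,0,s["cx"]],[0,f,s["cy"]],[0,0,1.]])
def w(s,p): return (np.array(s["pose"])@np.append(p,1))[:3]
def proj(s,P):
    T=np.linalg.inv(np.array(s["pose"])); c=(T[:3,:3]@np.atleast_2d(P).T).T+T[:3,3]
    c=c*[1,-1,-1]
    return cv2.projectPoints(c,np.zeros(3),np.zeros(3),K(s),np.array(s["dist"],float))[0][:,0]
def ray(s,uv,z):
    n=cv2.undistortPoints(np.array([[uv]],float),K(s),np.array(s["dist"],float))[0,0]
    T=np.array(s["pose"]); d=T[:3,:3]@[n[0],-n[1],-1]; o=T[:3,3]
    return o+d*(z-o[2])/d[2]
def save(s,n,box=None,sc=1):
    im=s["pixels"][:,:,::-1]
    if box: im=im[box[1]:box[3],box[0]:box[2]]
    cv2.imwrite(f"pics/{n}.png",cv2.resize(im,None,fx=sc,fy=sc,interpolation=cv2.INTER_CUBIC))
E
python3 - <<'E'
from h import *
np.set_printoptions(precision=4,suppress=True)
for n in ("scene","top"):
    s=snapshot(n); save(s,n); print(n,np.array(s["pose"])[:3,3],s["vfov"],s["dist"])
    for q in "jig end_fence blank cam_lever lever_grip lever_axis jar_blue jar_coral jar_green cutter brass_plug spare_red spare_amber rule".split():
        print(q,[(round(r["p"],2),w(s,r["xyz"]).round(3).tolist()) for r in spot_point(s,q)[:4]])
E
```

```text
scene [1.3897 0.9932 0.8932] 44.54917845970606 [-0.0522  0.      0.      0.      0.    ]
jig [(0.76, [0.576, 0.074, 0.0])]
end_fence [(0.9, [0.639, 0.121, 0.027]), (0.32, [0.789, -0.143, 0.001])]
blank [(0.81, [0.521, 0.282, -0.003]), (0.61, [0.387, 0.266, 0.002]), (0.56, [0.574, 0.131, 0.02]), (0.27, [0.577, 0.074, -0.0])]
cam_lever [(0.66, [0.585, 0.061, 0.016])]
lever_grip [(0.79, [0.602, -0.034, 0.051])]
lever_axis [(0.74, [0.587, 0.059, 0.046])]
jar_blue [(0.64, [0.787, -0.141, 0.003])]
jar_coral [(0.71, [0.787, -0.009, 0.001])]
jar_green [(0.9, [0.78, 0.171, 0.004]), (0.29, [0.59, 0.059, 0.048])]
cutter [(0.57, [0.462, 0.372, 0.001])]
brass_plug [(0.4, [0.467, 0.066, 0.015])]
spare_red [(0.78, [0.404, -0.326, -0.0])]
spare_amber []
rule [(0.89, [0.676, -0.384, -0.001])]
top [0.3789 0.0072 0.9751] 52.84964027842339 [0.043 0.    0.    0.    0.   ]
jig [(0.59, [0.57, 0.075, 0.002])]
end_fence [(0.67, [0.64, 0.119, 0.027]), (0.43, [0.573, 0.129, 0.019])]
blank [(0.74, [0.576, 0.132, 0.019]), (0.73, [0.46, 0.373, 0.002]), (0.59, [0.518, 0.276, 0.005]), (0.57, [0.384, 0.266, 0.001])]
cam_lever [(0.69, [0.591, 0.061, 0.015])]
lever_grip [(0.96, [0.596, -0.043, 0.051])]
lever_axis [(0.81, [0.582, 0.063, 0.046]), (0.68, [0.46, 0.374, 0.006]), (0.63, [0.786, -0.013, -0.0])]
jar_blue [(0.71, [0.785, -0.144, 0.003])]
jar_coral [(0.61, [0.789, -0.015, -0.001])]
jar_green []
cutter [(0.78, [0.46, 0.372, 0.004]), (0.58, [0.598, -0.045, 0.051])]
brass_plug [(0.67, [0.462, 0.068, 0.017])]
spare_red [(0.56, [0.405, -0.324, -0.001]), (0.3, [0.571, 0.076, 0.003]), (0.26, [0.59, 0.061, 0.015])]
spare_amber [(0.75, [0.642, 0.371, 0.003])]
rule [(0.82, [0.675, -0.389, 0.002]), (0.21, [0.772, 0.17, 0.001])]
```

View pics/top.png

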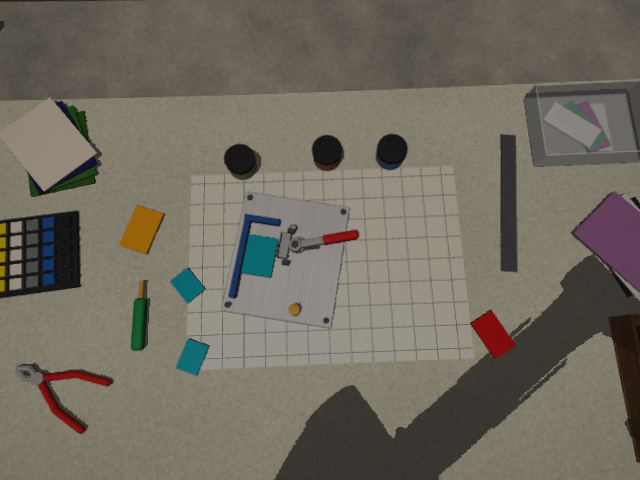

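View pics/scene.png

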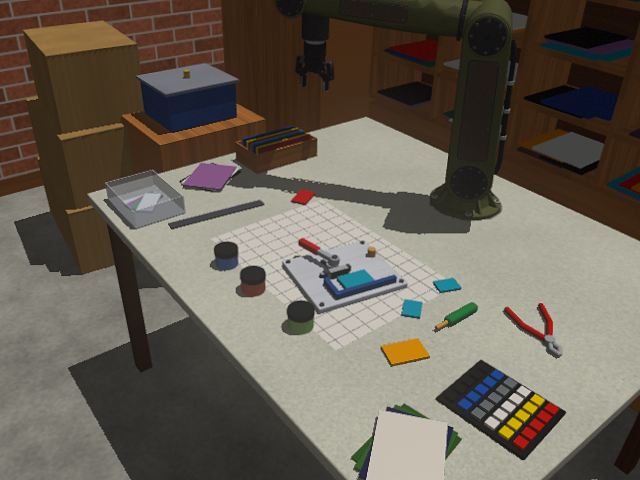

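The top view shows the blank at (260,256), the end fence at (262,220), the red grip at (341,237) and the plug at (294,309). The jars are at (240,160), (327,152) and (392,151). The two small turquoise pieces off the jig are decoys. I'll zoom in to get the yaw.

```bash
python3 - <<'E'
from h import *
s=snapshot("top"); save(s,"topz",(210,180,370,335),4.9)
E
```

```text
(no output)
```

View pics/topz.png

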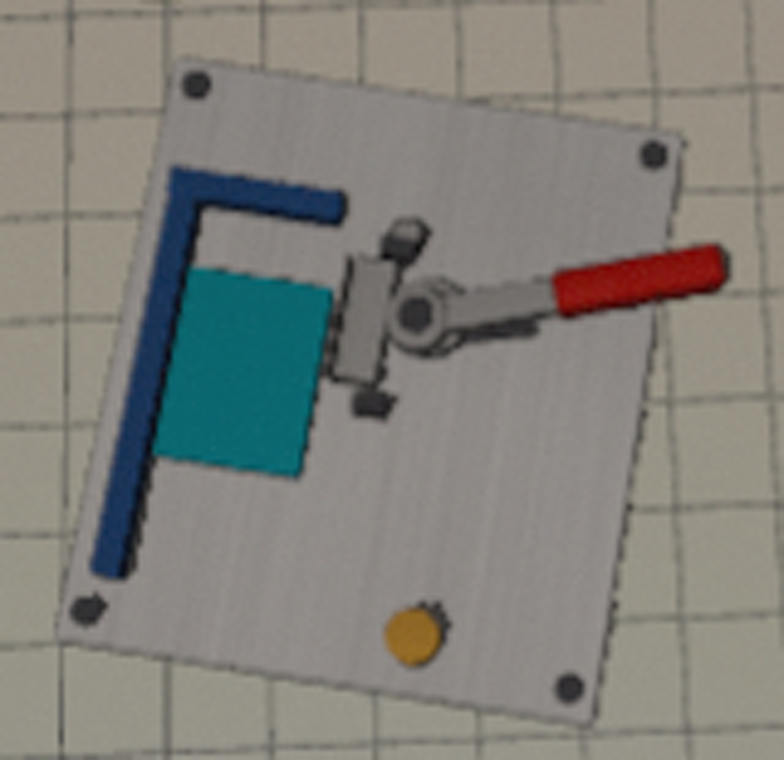

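The crop shows the bed corners at (178,60), (683,138), (595,722) and (62,636). The blank's corners are (190,268), (332,290), (300,476) and (153,455), and the lever axis is at (415,314). The handle is pointing right, with its red tip at (725,265).

```bash
python3 - <<'E'
from h import *
np.set_printoptions(precision=4,suppress=True)
s=snapshot("top")
f=lambda p,z: ray(s,((p[0]+.5)/4.9-.5+210,(p[1]+.5)/4.9-.5+180),z)[:2]
# bed corners: (x+,y+),(x+,y-),(x-,y-),(x-,y+)
C=np.array([f(p,.016) for p in [(178,60),(683,138),(595,722),(62,636)]])
M=np.array([[125,110],[125,-110],[-125,-110],[-125,110]])/1e3
def fit(C,M):
    c=C.mean(0);m=M.mean(0);A=C-c;B=M-m
    a=np.arctan2((B[:,0]*A[:,1]-B[:,1]*A[:,0]).sum(),(A*B).sum())
    R=np.array([[np.cos(a),-np.sin(a)],[np.sin(a),np.cos(a)]]); return a,R,c-R@m
a,R,t=fit(C,M); print("jig",t,"yaw",a,np.degrees(a)); print((C-(M@R.T+t))*1e3)
B=np.array([f(p,.026) for p in [(190,268),(332,290),(300,476),(153,455)]])
print("blank corners in jig mm",((B-t)@R)*1e3)
print("axis",R@[.02,-.015]+t)
for n,p in [("tip",(725,267)),("neck",(558,290))]: print(n,((f(p,.055)-t)@R)*1e3)
print("axis px jig",((f((415,314),.055)-t)@R)*1e3)
fp=[f(p,.034) for p in [(200,204),(343,222)]]
print("end fence inner top",((np.array(fp)-t)@R)*1e3)
print("plug",((f((414,638),.038)-t)@R)*1e3)
np.savez("jig.npz",a=a,R=R,t=t)
# nets
J=lambda p:((np.array(p)-t)@R)*1e3
for n,p in dict(ef=(.64,.12),blank=(.575,.1315),axis=(.586,.061),grip=(.598,-.042)).items(): print(n,J(p))
print(read_state()["tool_pos"],read_state()["tcp_rot"])
E
```

```text
jig [0.5699 0.077 ] yaw -0.19442575275351207 -11.139775061430285
[[-1.8604 -0.5568]
 [-2.2582  2.139 ]
 [ 2.036   1.1824]
 [ 2.0827 -2.7646]]
blank corners in jig mm [[ 32.3435  84.5629]
 [ 32.2108  25.1373]
 [-45.7171  24.0964]
 [-46.4057  84.2749]]
axis [0.5867 0.0585]
tip [  59.5611 -132.5655]
neck [ 39.8653 -67.9742]
axis px jig [ 21.3525 -13.234 ]
end fence inner top [[57.8807 84.1215]
 [59.447  24.6943]]
plug [-103.3869  -33.3417]
ef [60.4535 55.6832]
blank [-5.5436 54.4083]
axis [ 18.87   -12.6382]
grip [  50.5438 -111.3791]
[ 0.1715 -0.575   0.4046] [-3.1416 -0.0001  1.8606]
```

```bash
python3 -m jog '[0,0,-5,0.02,0.02,0,1, 0,0,-10,0.05,0.05,-0.01,1, 0,0,-15,0.075,0.08,-0.02,1, 0,0,-20,0.1,0.11,-0.03,1, 0,0,-25,0.125,0.14,-0.04,1, 0,0,-27.7,0.15,0.17,-0.05,1, 0,0,-27.7,0.175,0.2,-0.05,1, 0,0,-27.7,0.2,0.23,-0.05,1, 0,0,-27.7,0.225,0.26,-0.05,1, 0,0,-27.7,0.25,0.29,-0.05,1, 0,0,-27.7,0.275,0.32,-0.05,1, 0,0,-27.7,0.28,0.33,-0.05,1]'
```

```text
time: 2.6
tool_pos: [0.4538, -0.2417, 0.3544]
tcp_rot: [3.141, -0.001, 1.381]
ft_force: [-0.7, -0.6, -0.3]
finger_gap: 0.0006
```

```bash
python3 -m jog '[0,0,0,0.005,0.03,-0.01,1, 0,0,0,0.01,0.065,-0.02,1, 0,0,0,0.015,0.1,-0.03,1, 0,0,0,0.02,0.135,-0.04,1, 0,0,0,0.025,0.17,-0.05,1, 0,0,0,0.03,0.205,-0.06,1, 0,0,0,0.035,0.24,-0.07,1, 0,0,0,0.04,0.275,-0.08,1, 0,0,0,0.045,0.31,-0.09,1, 0,0,0,0.05,0.345,-0.1,1, 0,0,0,0.055,0.38,-0.105,1, 0,0,0,0.056,0.386,-0.105,1]'
python3 - <<'E'
from h import *
d=np.load("jig.npz");R,t=d["R"],d["t"]
s=read_state();p=np.array(s["tool_pos"]);print((p[:2]-t)@R*1e3,p[2],s["tcp_rot"],s["joints"])
E
```

```text
time: 3.6
tool_pos: [0.5096, 0.148, 0.2477]
tcp_rot: [-3.14, -0.0, 1.384]
ft_force: [-0.4, -1.7, -0.1]
finger_gap: -0.0001
[-72.90875797  57.95448959] 0.24765015569334287 [-3.14014617e+00 -1.13931978e-04  1.38362745e+00] [ 6.61572272e-01 -1.06699643e-01 -3.45166148e-01 -1.19436656e-03
 -1.33320051e+00 -2.41925578e+00]
```

```bash
python3 -m jog '[0,0,-0.4,-0.001,-0.0035,-0.015,1, 0,0,-0.4,-0.001,-0.0035,-0.03,1, 0,0,-0.4,-0.001,-0.0035,-0.042,1, 0,0,-0.4,-0.001,-0.0035,-0.048,1, 0,0,-0.4,-0.001,-0.0035,-0.0535,1, 0,0,-0.4,-0.001,-0.0035,-0.0535,1, 0,0,-0.4,-0.001,-0.0035,-0.0535,1]'
python3 - <<'E'
from h import *
d=np.load("jig.npz");R,t=d["R"],d["t"]
s=read_state();p=np.array(s["tool_pos"]);print((p[:2]-t)@R*1e3,p[2],s["ft_force"])
s=snapshot("scene");save(s,"s2",(270,190,430,330),5)
E
```

```text
time: 4.18
tool_pos: [0.5088, 0.1443, 0.1946]
tcp_rot: [-3.141, -0.0, 1.376]
ft_force: [0.2, -0.5, -0.6]
finger_gap: 0.0001
[-72.97156409  54.17017654] 0.1946335620684805 [ 0.2450927  -0.48807128 -0.639889  ]
```

View pics/s2.png

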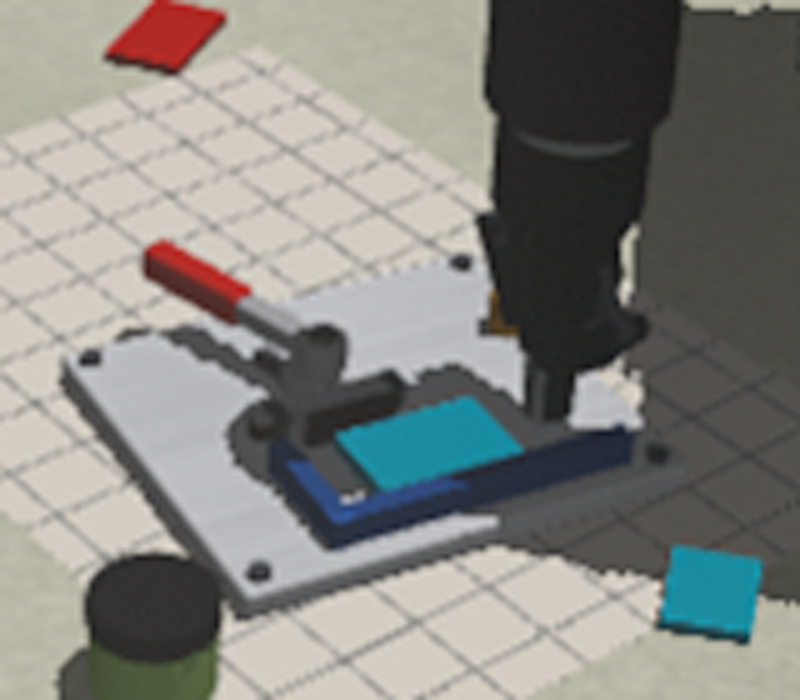

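The fingers are down behind the blank (tips about (548,410), blank about (430,440)), clear of the fence and the plug. Next I push in small, force-checked steps.

```bash
cat > chk.py <<'E'
import sys
from h import *
d=np.load("jig.npz");R,t=d["R"],d["t"]
s=read_state();p=np.array(s["tool_pos"]);f=np.array(s["ft_force"])[:2]
x=(p[:2]-t)@R*1e3; fj=f@R; ax=np.array([20,-15]); r=x-ax
print("jig",x.round(2),"z",round(p[2],4),"Fjig",fj.round(2),"|F|",np.linalg.norm(f).round(2),"ang",np.degrees(np.arctan2(r[1],r[0])).round(2),"r",np.linalg.norm(r).round(2),"yaw",round(s["tcp_rot"][2],3),"t",round(s["time"],2),flush=True)
sys.exit(int(np.linalg.norm(f)>float(sys.argv[1])))
E
python3 -m jog '[0,0,0,0.002,0,-0.001,1, 0,0,0,0.005,-0.001,-0.002,1, 0,0,0,0.009,-0.0015,-0.002,1, 0,0,0,0.0125,-0.0025,-0.002,1, 0,0,0,0.0125,-0.0025,-0.002,1]' >/dev/null && python3 chk.py 5 && python3 -m jog '[0,0,0,0.001,-0.0002,0,1, 0,0,0,0.002,-0.0004,0,1, 0,0,0,0.003,-0.0006,0,1, 0,0,0,0.004,-0.0008,0,1, 0,0,0,0.005,-0.001,0,1, 0,0,0,0.006,-0.0012,0,1]' >/dev/null && python3 chk.py 5 && python3 -m jog '[0,0,0,0.001,-0.0002,0,1, 0,0,0,0.002,-0.0004,0,1, 0,0,0,0.003,-0.0006,0,1, 0,0,0,0.004,-0.0008,0,1, 0,0,0,0.005,-0.001,0,1, 0,0,0,0.006,-0.0012,0,1]' >/dev/null && python3 chk.py 5  && python3 -m jog '[0,0,0,0.001,-0.0002,0,1, 0,0,0,0.002,-0.0004,0,1, 0,0,0,0.003,-0.0006,0,1, 0,0,0,0.004,-0.0008,0,1, 0,0,0,0.005,-0.001,0,1, 0,0,0,0.006,-0.0012,0,1]' >/dev/null && python3 chk.py 5
```

```text
jig [-59.46  54.19] z 0.1931 Fjig [-1.06  0.55] |F| 1.2 ang 138.95 r 105.36 yaw 1.376 t 4.65
jig [-53.34  54.22] z 0.1931 Fjig [-1.53 -0.62] |F| 1.65 ang 136.65 r 100.85 yaw 1.376 t 5.15
jig [-47.13  54.19] z 0.193 Fjig [-0.87  0.27] |F| 0.91 ang 134.13 r 96.41 yaw 1.376 t 5.65
jig [-40.9   54.17] z 0.193 Fjig [-0.67 -0.33] |F| 0.75 ang 131.36 r 92.16 yaw 1.376 t 6.15
```

```bash
J="python3 -m jog"; python3 -m jog '[0,0,0,0.001,-0.0002,0,1, 0,0,0,0.002,-0.0004,0,1, 0,0,0,0.003,-0.0006,0,1, 0,0,0,0.004,-0.0008,0,1, 0,0,0,0.005,-0.001,0,1]' >/dev/null && python3 chk.py 3.5 && python3 -m jog '[0,0,0,0.0005,-0.0001,0,1,0,0,0,0.001,-0.0002,0,1]' >/dev/null && python3 chk.py 3.5 && python3 -m jog '[0,0,0,0.0005,-0.0001,0,1,0,0,0,0.001,-0.0002,0,1]' >/dev/null && python3 chk.py 3.5 && python3 -m jog '[0,0,0,0.0005,-0.0001,0,1,0,0,0,0.001,-0.0002,0,1]' >/dev/null && python3 chk.py 3.5 && python3 -m jog '[0,0,0,0.0005,-0.0001,0,1,0,0,0,0.001,-0.0002,0,1]' >/dev/null && python3 chk.py 3.5 && python3 -m jog '[0,0,0,0.0005,-0.0001,0,1,0,0,0,0.001,-0.0002,0,1]' >/dev/null && python3 chk.py 3.5 && python3 -m jog '[0,0,0,0.0005,-0.0001,0,1,0,0,0,0.001,-0.0002,0,1]' >/dev/null && python3 chk.py 3.5 && python3 -m jog '[0,0,0,0.0005,-0.0001,0,1,0,0,0,0.001,-0.0002,0,1]' >/dev/null && python3 chk.py 3.5
```

```text
jig [-35.7   54.17] z 0.193 Fjig [-1.36 -0.25] |F| 1.38 ang 128.84 r 88.81 yaw 1.376 t 6.57
jig [-34.61  54.13] z 0.193 Fjig [-0.3  1.6] |F| 1.63 ang 128.3 r 88.1 yaw 1.376 t 6.73
jig [-33.54  54.14] z 0.193 Fjig [-1.62 -0.7 ] |F| 1.76 ang 127.75 r 87.45 yaw 1.376 t 6.9
jig [-32.48  54.14] z 0.193 Fjig [-1.08  0.06] |F| 1.08 ang 127.2 r 86.8 yaw 1.376 t 7.07
jig [-31.4   54.14] z 0.1931 Fjig [-1.19  0.17] |F| 1.21 ang 126.63 r 86.16 yaw 1.376 t 7.23
jig [-30.34  54.15] z 0.193 Fjig [-0.77  0.7 ] |F| 1.04 ang 126.05 r 85.53 yaw 1.376 t 7.4
jig [-29.53  54.18] z 0.193 Fjig [-5.02  0.05] |F| 5.03 ang 125.6 r 85.08 yaw 1.376 t 7.57
```

The end fence is met: 5 N, with motion stalling at 0.8 of 1.0 mm. I'll back off, lift and check it from above.

```bash
python3 -m jog '[0,0,0,-0.004,0.001,0,1, 0,0,0,-0.01,0.002,0,1, 0,0,0,-0.012,0.0025,0.02,1, 0,0,0,-0.012,0.0025,0.045,1, 0,0,5,-0.012,0,0.07,1, 0,0,10,-0.01,-0.03,0.07,1, 0,0,15,-0.005,-0.06,0.07,1, 0,0,17.8,0,-0.09,0.07,1, 0,0,17.8,0.004,-0.12,0.07,1, 0,0,17.8,0.008,-0.15,0.07,1, 0,0,17.8,0.012,-0.181,0.07,1, 0,0,17.8,0.012,-0.181,0.07,1]'
python3 chk.py 9
python3 - <<'E'
from h import *
np.set_printoptions(precision=4,suppress=True)
d=np.load("jig.npz");R,t=d["R"],d["t"]
J=lambda p:((np.array(p)[:2]-t)@R*1e3).round(1)
for n in("top","scene"):
    s=snapshot(n)
    if n=="scene": save(s,"s3",(270,190,430,330),5)
    else: save(s,"t3",(210,180,370,335),4.9)
    for q in("blank","lever_grip","lever_axis","end_fence"):print(n,q,[(round(r["p"],2),J(w(s,r["xyz"]))) for r in spot_point(s,q)[:3]])
E
```

```text
time: 8.57
tool_pos: [0.5632, -0.0489, 0.2631]
tcp_rot: [-3.14, 0.001, 1.683]
ft_force: [-0.2, 1.2, 0.3]
finger_gap: 0.0003
jig [  17.71 -124.92] z 0.2631 Fjig [-0.41  1.14] |F| 1.21 ang -91.19 r 109.94 yaw 1.683 t 8.57
top blank [(0.48, array([-218.6,  151. ]))]
top lever_grip []
top lever_axis [(0.25, array([-0.2,  1.5]))]
top end_fence []
scene blank [(0.9, array([-83.3, 193. ])), (0.83, array([17., 54.])), (0.7, array([-217.7,  146.8]))]
scene lever_grip [(0.79, array([  55.8, -103.5])), (0.73, array([-97. , -31.4]))]
scene lever_axis [(0.84, array([ 23.7, -12.7]))]
scene end_fence [(0.89, array([62.3, 57.7]))]
```

View pics/s3.png

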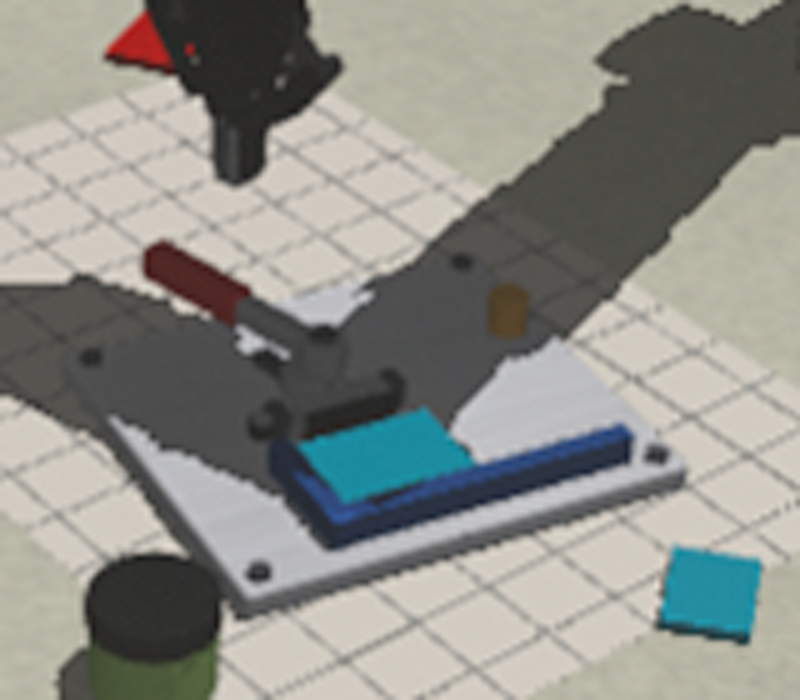

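View pics/t3.png

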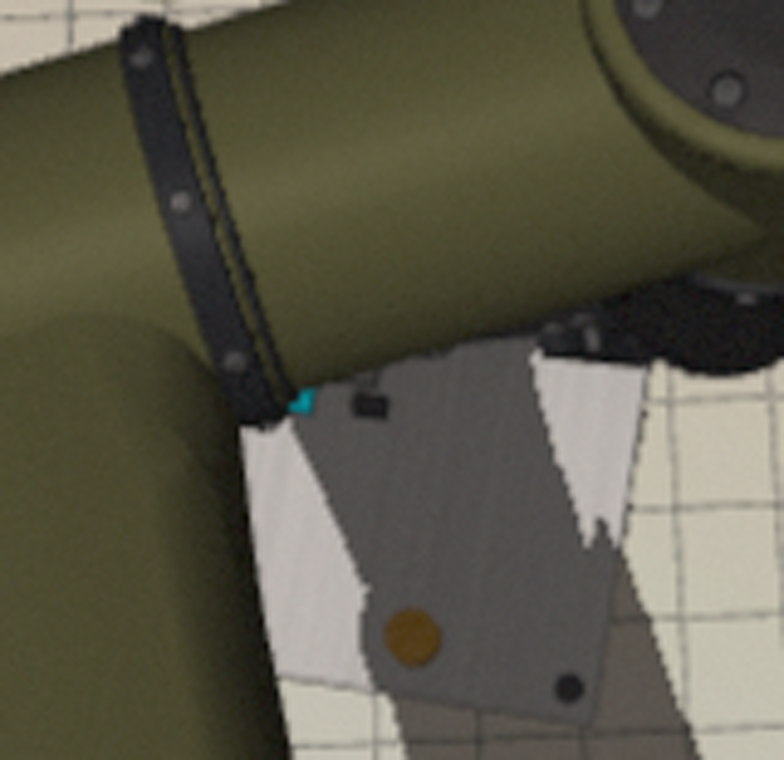

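The scene view shows the blank (385,455) flush against the end fence at its front edge (300,445). The lever hasn't moved (grip (195,280)) and neither has the plug (508,310). The top view is blocked by the arm. Now I lower the fingers beside the grip.

```bash
python3 -m jog '[0,0,0.2,0,0.003,-0.01,1, 0,0,0.2,0,0.003,-0.025,1, 0,0,0.2,0,0.003,-0.04,1, 0,0,0.2,0,0.003,-0.052,1, 0,0,0.2,0,0.003,-0.06,1, 0,0,0.2,0,0.003,-0.06,1, 0,0,0.2,0,0.003,-0.06,1]'
python3 chk.py 9
python3 - <<'E'
from h import *
s=snapshot("scene");save(s,"s4",(270,190,430,330),5)
d=np.load("jig.npz");R,t=d["R"],d["t"];ax=np.array([.02,-.015])
# rigid rotation schedule: finger centre at r=100 along handle, off mm to the cw side
st=read_state();p=np.array(st["tool_pos"])[:2]
off=.020
for th in range(-72,19,6):
    a=np.radians(th);u=np.array([np.cos(a),np.sin(a)]);n=np.array([-u[1],u[0]])
    q=R@(ax+.1*u-off*n)+t; print(th,q.round(4),"yaw",round(a+float(d["a"])+np.pi,3))
print(p)
E
```

```text
time: 9.65
tool_pos: [0.5634, -0.0414, 0.2028]
tcp_rot: [-3.14, -0.0, 1.692]
ft_force: [-0.5, -1.6, 1.2]
finger_gap: 0.0001
jig [  16.49 -117.46] z 0.2028 Fjig [-0.2  -1.67] |F| 1.68 ang -91.96 r 102.52 yaw 1.692 t 9.65
-72 [ 0.5787 -0.0432] yaw 1.691
-66 [ 0.5894 -0.0435] yaw 1.795
-60 [ 0.6001 -0.0426] yaw 1.9
-54 [ 0.6105 -0.0407] yaw 2.005
-48 [ 0.6208 -0.0376] yaw 2.109
-42 [ 0.6306 -0.0335] yaw 2.214
-36 [ 0.64   -0.0284] yaw 2.319
-30 [ 0.6488 -0.0224] yaw 2.424
-24 [ 0.6569 -0.0154] yaw 2.528
-18 [ 0.6643 -0.0077] yaw 2.633
-12 [0.6707 0.0008] yaw 2.738
-6 [0.6763 0.0099] yaw 2.842
0 [0.6809 0.0195] yaw 2.947
6 [0.6845 0.0296] yaw 3.052
12 [0.6869 0.04  ] yaw 3.157
18 [0.6883 0.0506] yaw 3.261
[ 0.56368971 -0.04137599]
```

View pics/s4.png

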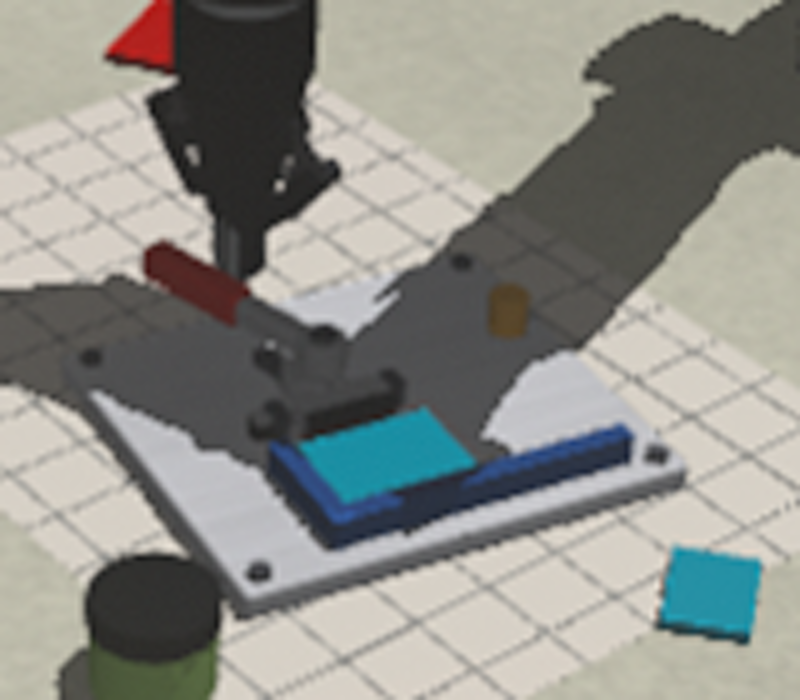

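The fingers stand just behind the middle of the red grip (240,265). Now I sweep the lever in force-checked chunks.

```bash
python3 -m jog '[0,0,0,0.003,-0.0005,0,1, 0,0,0,0.006,-0.001,0,1, 0,0,0,0.009,-0.0015,0,1, 0,0,0,0.012,-0.002,0,1, 0,0,0,0.015,-0.002,0,1, 0,0,2,0.018,-0.002,0,1, 0,0,4,0.022,-0.002,0,1, 0,0,6,0.0257,-0.0021,0,1, 0,0,8,0.0293,-0.0018,0,1, 0,0,10,0.0328,-0.0015,0,1, 0,0,12,0.0364,-0.0012,0,1]' && python3 chk.py 9
```

```text
time: 10.62
tool_pos: [0.6, -0.0429, 0.2035]
tcp_rot: [-3.139, -0.0, 1.902]
ft_force: [-4.3, -0.8, 2.4]
finger_gap: 0.0002
jig [  52.65 -111.91] z 0.2035 Fjig [-4.1  -1.57] |F| 4.39 ang -71.38 r 102.26 yaw 1.902 t 10.62
```

```bash
python3 -m jog '[0,0,2,0.0035,0.0005,0,1, 0,0,4,0.007,0.0012,0,1, 0,0,6,0.0104,0.0019,0,1, 0,0,8,0.0139,0.0028,0,1, 0,0,10,0.0173,0.0038,0,1, 0,0,12,0.0207,0.005,0,1]' && python3 chk.py 9 && python3 -m jog '[0,0,2,0.0033,0.0013,0,1, 0,0,4,0.0066,0.0027,0,1, 0,0,6,0.0098,0.0041,0,1, 0,0,8,0.013,0.0057,0,1, 0,0,10,0.0161,0.0074,0,1, 0,0,12,0.0192,0.0092,0,1]' && python3 chk.py 9 && python3 -m jog '[0,0,2,0.003,0.0019,0,1, 0,0,4,0.0059,0.0039,0,1, 0,0,6,0.0088,0.006,0,1, 0,0,8,0.0116,0.0082,0,1, 0,0,10,0.0143,0.0105,0,1, 0,0,12,0.0169,0.013,0,1]' && python3 chk.py 9
```

```text
time: 11.12
tool_pos: [0.6206, -0.0385, 0.2034]
tcp_rot: [-3.136, -0.0, 2.113]
ft_force: [-3.4, -1.4, 1.7]
finger_gap: -0.0002
jig [  72.01 -103.55] z 0.2034 Fjig [-3.05 -1.99] |F| 3.64 ang -59.57 r 102.7 yaw 2.113 t 11.12
time: 11.62
tool_pos: [0.6398, -0.03, 0.2035]
tcp_rot: [-3.134, -0.0, 2.324]
ft_force: [-2.1, -3.3, 2.2]
finger_gap: 0.0001
jig [ 89.22 -91.55] z 0.2035 Fjig [-1.4  -3.61] |F| 3.87 ang -47.88 r 103.2 yaw 2.324 t 11.62
time: 12.12
tool_pos: [0.6568, -0.0179, 0.2036]
tcp_rot: [-3.132, -0.0, 2.534]
ft_force: [-1.1, -4.4, 1.2]
finger_gap: 0.0002
jig [103.6  -76.32] z 0.2036 Fjig [-0.24 -4.5 ] |F| 4.51 ang -36.26 r 103.68 yaw 2.534 t 12.12
```

```bash
python3 -m jog '[0,0,1,0.0012,0.0012,0,1, 0,0,2,0.0024,0.0025,0,1, 0,0,3,0.0036,0.0038,0,1, 0,0,3,0.0036,0.0038,0,1]' >/dev/null && python3 chk.py 8 && python3 -m jog '[0,0,0.4,0.0005,0.0005,0,1,0,0,0.4,0.0005,0.0005,0,1]' >/dev/null && python3 chk.py 8 && python3 -m jog '[0,0,0.4,0.0005,0.0005,0,1,0,0,0.4,0.0005,0.0005,0,1]' >/dev/null && python3 chk.py 8 && python3 -m jog '[0,0,0.4,0.0005,0.0005,0,1,0,0,0.4,0.0005,0.0005,0,1]' >/dev/null && python3 chk.py 8 && python3 -m jog '[0,0,0.4,0.0005,0.0005,0,1,0,0,0.4,0.0005,0.0005,0,1]' >/dev/null && python3 chk.py 8 && python3 -m jog '[0,0,0.4,0.0005,0.0006,0,1,0,0,0.4,0.0005,0.0006,0,1]' >/dev/null && python3 chk.py 8 && python3 -m jog '[0,0,0.4,0.0005,0.0006,0,1,0,0,0.4,0.0005,0.0006,0,1]' >/dev/null && python3 chk.py 8
```

```text
jig [106.64 -72.06] z 0.2036 Fjig [ 0.39 -3.1 ] |F| 3.13 ang -33.37 r 103.74 yaw 2.587 t 12.45
jig [107.05 -71.57] z 0.2036 Fjig [-1.58 -3.48] |F| 3.82 ang -33.02 r 103.81 yaw 2.594 t 12.62
jig [107.44 -70.99] z 0.2035 Fjig [-1.24 -4.31] |F| 4.48 ang -32.63 r 103.83 yaw 2.602 t 12.78
jig [107.88 -70.36] z 0.2035 Fjig [-0.69 -5.04] |F| 5.09 ang -32.21 r 103.86 yaw 2.609 t 12.95
jig [108.32 -69.69] z 0.2035 Fjig [-0.8  -3.48] |F| 3.57 ang -31.77 r 103.88 yaw 2.617 t 13.12
jig [108.78 -68.85] z 0.2036 Fjig [-0.86 -3.75] |F| 3.85 ang -31.24 r 103.83 yaw 2.624 t 13.28
jig [109.21 -68.06] z 0.2035 Fjig [-0.45 -3.7 ] |F| 3.73 ang -30.74 r 103.8 yaw 2.632 t 13.45
```

```bash
python3 -m jog '[0,0,0.4,0.0004,0.0006,0,1,0,0,0.4,0.0004,0.0006,0,1]' >/dev/null && python3 chk.py 8 && python3 -m jog '[0,0,0.4,0.0004,0.0006,0,1,0,0,0.4,0.0004,0.0006,0,1]' >/dev/null && python3 chk.py 8 && python3 -m jog '[0,0,0.4,0.0004,0.0006,0,1,0,0,0.4,0.0004,0.0006,0,1]' >/dev/null && python3 chk.py 8 && python3 -m jog '[0,0,0.4,0.0004,0.0006,0,1,0,0,0.4,0.0004,0.0006,0,1]' >/dev/null && python3 chk.py 8 && python3 -m jog '[0,0,0.4,0.0004,0.0006,0,1,0,0,0.4,0.0004,0.0006,0,1]' >/dev/null && python3 chk.py 8 && python3 -m jog '[0,0,0.4,0.0004,0.0006,0,1,0,0,0.4,0.0004,0.0006,0,1]' >/dev/null && python3 chk.py 8 && python3 -m jog '[0,0,0.4,0.0004,0.0006,0,1,0,0,0.4,0.0004,0.0006,0,1]' >/dev/null && python3 chk.py 8 && python3 -m jog '[0,0,0.4,0.0004,0.0006,0,1,0,0,0.4,0.0004,0.0006,0,1]' >/dev/null && python3 chk.py 8 && python3 -m jog '[0,0,0.4,0.0004,0.0006,0,1,0,0,0.4,0.0004,0.0006,0,1]' >/dev/null && python3 chk.py 8 && python3 -m jog '[0,0,0.4,0.0004,0.0006,0,1,0,0,0.4,0.0004,0.0006,0,1]' >/dev/null && python3 chk.py 8 && python3 -m jog '[0,0,0.4,0.0004,0.0006,0,1,0,0,0.4,0.0004,0.0006,0,1]' >/dev/null && python3 chk.py 8 && python3 -m jog '[0,0,0.4,0.0004,0.0006,0,1,0,0,0.4,0.0004,0.0006,0,1]' >/dev/null && python3 chk.py 8 && python3 -m jog '[0,0,0.4,0.0004,0.0006,0,1,0,0,0.4,0.0004,0.0006,0,1]' >/dev/null && python3 chk.py 8 && python3 -m jog '[0,0,0.4,0.0004,0.0006,0,1,0,0,0.4,0.0004,0.0006,0,1]' >/dev/null && python3 chk.py 8
```

```text
jig [109.6  -67.31] z 0.2036 Fjig [-0.23 -2.91] |F| 2.91 ang -30.28 r 103.75 yaw 2.639 t 13.62
jig [109.99 -66.59] z 0.2036 Fjig [ 0.68 -4.48] |F| 4.54 ang -29.82 r 103.73 yaw 2.647 t 13.78
jig [110.34 -65.88] z 0.2036 Fjig [ 1.8  -3.47] |F| 3.91 ang -29.39 r 103.69 yaw 2.654 t 13.95
jig [110.72 -65.16] z 0.2037 Fjig [ 0.44 -4.46] |F| 4.49 ang -28.94 r 103.67 yaw 2.662 t 14.12
jig [111.09 -64.41] z 0.2037 Fjig [ 1.36 -3.79] |F| 4.03 ang -28.48 r 103.63 yaw 2.67 t 14.28
jig [111.46 -63.69] z 0.2036 Fjig [ 1.18 -3.81] |F| 3.99 ang -28.03 r 103.61 yaw 2.677 t 14.45
jig [111.83 -62.93] z 0.2037 Fjig [ 1.92 -4.87] |F| 5.23 ang -27.56 r 103.58 yaw 2.685 t 14.62
jig [112.17 -62.17] z 0.2037 Fjig [ 0.5  -2.72] |F| 2.77 ang -27.1 r 103.54 yaw 2.692 t 14.78
jig [112.51 -61.43] z 0.2037 Fjig [ 0.88 -3.85] |F| 3.95 ang -26.65 r 103.5 yaw 2.7 t 14.95
jig [112.83 -60.68] z 0.2037 Fjig [ 1.97 -4.31] |F| 4.74 ang -26.2 r 103.46 yaw 2.707 t 15.12
jig [113.14 -60.03] z 0.2037 Fjig [ 2.21 -4.8 ] |F| 5.28 ang -25.8 r 103.45 yaw 2.714 t 15.28
jig [113.46 -59.28] z 0.2037 Fjig [ 2.01 -4.65] |F| 5.06 ang -25.35 r 103.42 yaw 2.721 t 15.45
jig [113.78 -58.59] z 0.2037 Fjig [ 1.87 -4.38] |F| 4.76 ang -24.93 r 103.41 yaw 2.728 t 15.62
jig [114.06 -57.88] z 0.2037 Fjig [ 1.81 -4.12] |F| 4.5 ang -24.51 r 103.37 yaw 2.735 t 15.78
```

```bash
python3 -m jog '[0,0,0.4,0.0004,0.0006,0,1,0,0,0.4,0.0004,0.0006,0,1]' >/dev/null && python3 chk.py 8 && python3 -m jog '[0,0,0.4,0.0004,0.0006,0,1,0,0,0.4,0.0004,0.0006,0,1]' >/dev/null && python3 chk.py 8 && python3 -m jog '[0,0,0.4,0.0004,0.0006,0,1,0,0,0.4,0.0004,0.0006,0,1]' >/dev/null && python3 chk.py 8 && python3 -m jog '[0,0,0.4,0.0004,0.0006,0,1,0,0,0.4,0.0004,0.0006,0,1]' >/dev/null && python3 chk.py 8 && python3 -m jog '[0,0,0.4,0.0004,0.0006,0,1,0,0,0.4,0.0004,0.0006,0,1]' >/dev/null && python3 chk.py 8 && python3 -m jog '[0,0,0.4,0.0004,0.0006,0,1,0,0,0.4,0.0004,0.0006,0,1]' >/dev/null && python3 chk.py 8 && python3 -m jog '[0,0,0.4,0.0004,0.0006,0,1,0,0,0.4,0.0004,0.0006,0,1]' >/dev/null && python3 chk.py 8 && python3 -m jog '[0,0,0.4,0.0004,0.0006,0,1,0,0,0.4,0.0004,0.0006,0,1]' >/dev/null && python3 chk.py 8 && python3 -m jog '[0,0,0.4,0.0003,0.0006,0,1,0,0,0.4,0.0003,0.0006,0,1]' >/dev/null && python3 chk.py 8 && python3 -m jog '[0,0,0.4,0.0003,0.0006,0,1,0,0,0.4,0.0003,0.0006,0,1]' >/dev/null && python3 chk.py 8 && python3 -m jog '[0,0,0.4,0.0003,0.0006,0,1,0,0,0.4,0.0003,0.0006,0,1]' >/dev/null && python3 chk.py 8 && python3 -m jog '[0,0,0.4,0.0003,0.0006,0,1,0,0,0.4,0.0003,0.0006,0,1]' >/dev/null && python3 chk.py 8 && python3 -m jog '[0,0,0.4,0.0003,0.0006,0,1,0,0,0.4,0.0003,0.0006,0,1]' >/dev/null && python3 chk.py 8 && python3 -m jog '[0,0,0.4,0.0003,0.0006,0,1,0,0,0.4,0.0003,0.0006,0,1]' >/dev/null && python3 chk.py 8 && python3 -m jog '[0,0,0.4,0.0003,0.0006,0,1,0,0,0.4,0.0003,0.0006,0,1]' >/dev/null && python3 chk.py 8 && python3 -m jog '[0,0,0.4,0.0003,0.0006,0,1,0,0,0.4,0.0003,0.0006,0,1]' >/dev/null && python3 chk.py 8
```

```text
jig [114.35 -57.18] z 0.2037 Fjig [ 2.62 -4.48] |F| 5.19 ang -24.09 r 103.35 yaw 2.742 t 15.95
jig [114.64 -56.5 ] z 0.2037 Fjig [ 1.31 -3.73] |F| 3.95 ang -23.68 r 103.34 yaw 2.749 t 16.12
jig [114.95 -55.78] z 0.2037 Fjig [ 2.52 -4.6 ] |F| 5.25 ang -23.24 r 103.33 yaw 2.756 t 16.28
jig [115.25 -55.11] z 0.2037 Fjig [ 2.22 -4.53] |F| 5.05 ang -22.84 r 103.35 yaw 2.763 t 16.45
jig [115.56 -54.4 ] z 0.2038 Fjig [ 1.95 -3.66] |F| 4.15 ang -22.41 r 103.36 yaw 2.77 t 16.62
jig [115.85 -53.71] z 0.2037 Fjig [ 2.4  -3.98] |F| 4.64 ang -21.99 r 103.37 yaw 2.777 t 16.78
jig [116.14 -53.01] z 0.2037 Fjig [ 0.48 -4.03] |F| 4.06 ang -21.57 r 103.38 yaw 2.784 t 16.95
jig [116.41 -52.33] z 0.2037 Fjig [ 2.44 -3.83] |F| 4.54 ang -21.17 r 103.39 yaw 2.79 t 17.12
jig [116.62 -51.65] z 0.2038 Fjig [ 3.19 -4.1 ] |F| 5.2 ang -20.77 r 103.33 yaw 2.797 t 17.28
jig [116.83 -50.98] z 0.2037 Fjig [ 1.48 -4.04] |F| 4.3 ang -20.38 r 103.3 yaw 2.804 t 17.45
jig [117.03 -50.32] z 0.2038 Fjig [ 2.86 -4.07] |F| 4.97 ang -20.0 r 103.25 yaw 2.811 t 17.62
jig [117.23 -49.65] z 0.2038 Fjig [ 1.83 -4.46] |F| 4.82 ang -19.62 r 103.22 yaw 2.818 t 17.78
jig [117.44 -49.01] z 0.2038 Fjig [ 2.35 -4.06] |F| 4.69 ang -19.24 r 103.2 yaw 2.825 t 17.95
jig [117.65 -48.34] z 0.2038 Fjig [ 1.88 -4.26] |F| 4.65 ang -18.85 r 103.19 yaw 2.832 t 18.12
jig [117.83 -47.68] z 0.2038 Fjig [ 3.05 -3.91] |F| 4.96 ang -18.47 r 103.15 yaw 2.839 t 18.28
jig [118.02 -47.  ] z 0.2038 Fjig [ 2.19 -4.97] |F| 5.43 ang -18.08 r 103.11 yaw 2.845 t 18.45
```

```bash
python3 -m jog '[0,0,0.4,0.0003,0.0006,0,1,0,0,0.4,0.0003,0.0006,0,1]' >/dev/null && python3 chk.py 8 && python3 -m jog '[0,0,0.4,0.0003,0.0006,0,1,0,0,0.4,0.0003,0.0006,0,1]' >/dev/null && python3 chk.py 8 && python3 -m jog '[0,0,0.4,0.0003,0.0006,0,1,0,0,0.4,0.0003,0.0006,0,1]' >/dev/null && python3 chk.py 8 && python3 -m jog '[0,0,0.4,0.0003,0.0006,0,1,0,0,0.4,0.0003,0.0006,0,1]' >/dev/null && python3 chk.py 8 && python3 -m jog '[0,0,0.4,0.0003,0.0006,0,1,0,0,0.4,0.0003,0.0006,0,1]' >/dev/null && python3 chk.py 8 && python3 -m jog '[0,0,0.4,0.0003,0.0006,0,1,0,0,0.4,0.0003,0.0006,0,1]' >/dev/null && python3 chk.py 8 && python3 -m jog '[0,0,0.4,0.0003,0.0006,0,1,0,0,0.4,0.0003,0.0006,0,1]' >/dev/null && python3 chk.py 8 && python3 -m jog '[0,0,0.4,0.0003,0.0007,0,1,0,0,0.4,0.0003,0.0007,0,1]' >/dev/null && python3 chk.py 8 && python3 -m jog '[0,0,0.4,0.0003,0.0007,0,1,0,0,0.4,0.0003,0.0007,0,1]' >/dev/null && python3 chk.py 8 && python3 -m jog '[0,0,0.4,0.0003,0.0007,0,1,0,0,0.4,0.0003,0.0007,0,1]' >/dev/null && python3 chk.py 8 && python3 -m jog '[0,0,0.4,0.0003,0.0007,0,1,0,0,0.4,0.0003,0.0007,0,1]' >/dev/null && python3 chk.py 8 && python3 -m jog '[0,0,0.4,0.0003,0.0007,0,1,0,0,0.4,0.0003,0.0007,0,1]' >/dev/null && python3 chk.py 8 && python3 -m jog '[0,0,0.4,0.0003,0.0007,0,1,0,0,0.4,0.0003,0.0007,0,1]' >/dev/null && python3 chk.py 8 && python3 -m jog '[0,0,0.4,0.0002,0.0007,0,1,0,0,0.4,0.0002,0.0007,0,1]' >/dev/null && python3 chk.py 8 && python3 -m jog '[0,0,0.4,0.0002,0.0007,0,1,0,0,0.4,0.0002,0.0007,0,1]' >/dev/null && python3 chk.py 8 && python3 -m jog '[0,0,0.4,0.0002,0.0007,0,1,0,0,0.4,0.0002,0.0007,0,1]' >/dev/null && python3 chk.py 8 && python3 -m jog '[0,0,0.4,0.0002,0.0007,0,1,0,0,0.4,0.0002,0.0007,0,1]' >/dev/null && python3 chk.py 8 && python3 -m jog '[0,0,0.4,0.0002,0.0007,0,1,0,0,0.4,0.0002,0.0007,0,1]' >/dev/null && python3 chk.py 8
```

```text
jig [118.22 -46.35] z 0.2038 Fjig [ 3.   -4.33] |F| 5.27 ang -17.7 r 103.1 yaw 2.852 t 18.62
jig [118.41 -45.69] z 0.2038 Fjig [ 2.92 -3.54] |F| 4.59 ang -17.32 r 103.09 yaw 2.859 t 18.78
jig [118.61 -45.02] z 0.2038 Fjig [ 2.59 -5.01] |F| 5.64 ang -16.93 r 103.08 yaw 2.866 t 18.95
jig [118.78 -44.33] z 0.2038 Fjig [ 2.23 -4.59] |F| 5.1 ang -16.54 r 103.05 yaw 2.873 t 19.12
jig [118.97 -43.7 ] z 0.2038 Fjig [ 1.86 -3.13] |F| 3.64 ang -16.17 r 103.05 yaw 2.879 t 19.28
jig [119.15 -43.01] z 0.2038 Fjig [ 2.71 -4.08] |F| 4.9 ang -15.78 r 103.03 yaw 2.886 t 19.45
jig [119.35 -42.34] z 0.2038 Fjig [ 2.25 -4.34] |F| 4.88 ang -15.39 r 103.04 yaw 2.893 t 19.62
jig [119.52 -41.56] z 0.2038 Fjig [ 2.68 -4.68] |F| 5.39 ang -14.94 r 103.0 yaw 2.9 t 19.78
jig [119.68 -40.77] z 0.2038 Fjig [ 1.69 -3.85] |F| 4.21 ang -14.49 r 102.96 yaw 2.907 t 19.95
jig [119.88 -39.99] z 0.2039 Fjig [ 3.61 -3.56] |F| 5.07 ang -14.05 r 102.96 yaw 2.914 t 20.12
jig [120.05 -39.21] z 0.2039 Fjig [ 3.46 -4.84] |F| 5.95 ang -13.6 r 102.94 yaw 2.921 t 20.28
jig [120.2  -38.44] z 0.2039 Fjig [ 2.54 -4.07] |F| 4.8 ang -13.17 r 102.91 yaw 2.928 t 20.45
jig [120.37 -37.66] z 0.2039 Fjig [ 3.64 -3.86] |F| 5.31 ang -12.72 r 102.9 yaw 2.935 t 20.62
jig [120.45 -36.9 ] z 0.2039 Fjig [ 2.08 -4.25] |F| 4.74 ang -12.3 r 102.81 yaw 2.941 t 20.78
jig [120.54 -36.14] z 0.2039 Fjig [ 2.44 -4.68] |F| 5.27 ang -11.88 r 102.74 yaw 2.948 t 20.95
jig [120.62 -35.35] z 0.2039 Fjig [ 3.68 -3.16] |F| 4.85 ang -11.44 r 102.66 yaw 2.955 t 21.12
jig [120.71 -34.62] z 0.204 Fjig [ 2.69 -3.62] |F| 4.51 ang -11.02 r 102.61 yaw 2.962 t 21.28
jig [120.8  -33.84] z 0.204 Fjig [ 2.87 -4.07] |F| 4.98 ang -10.59 r 102.55 yaw 2.969 t 21.45
```

```bash
python3 -m jog '[0,0,0.4,0.0003,0.0007,0,1,0,0,0.4,0.0003,0.0007,0,1]' >/dev/null && python3 chk.py 8 && python3 -m jog '[0,0,0.4,0.0003,0.0007,0,1,0,0,0.4,0.0003,0.0007,0,1]' >/dev/null && python3 chk.py 8 && python3 -m jog '[0,0,0.4,0.0003,0.0007,0,1,0,0,0.4,0.0003,0.0007,0,1]' >/dev/null && python3 chk.py 8 && python3 -m jog '[0,0,0.4,0.0003,0.0007,0,1,0,0,0.4,0.0003,0.0007,0,1]' >/dev/null && python3 chk.py 8 && python3 -m jog '[0,0,0.4,0.0003,0.0007,0,1,0,0,0.4,0.0003,0.0007,0,1]' >/dev/null && python3 chk.py 8 && python3 -m jog '[0,0,0.4,0.0003,0.0007,0,1,0,0,0.4,0.0003,0.0007,0,1]' >/dev/null && python3 chk.py 8 && python3 -m jog '[0,0,0.4,0.0003,0.0007,0,1,0,0,0.4,0.0003,0.0007,0,1]' >/dev/null && python3 chk.py 8 && python3 -m jog '[0,0,0.4,0.0003,0.0007,0,1,0,0,0.4,0.0003,0.0007,0,1]' >/dev/null && python3 chk.py 8 && python3 -m jog '[0,0,0.4,0.0002,0.0007,0,1,0,0,0.4,0.0002,0.0007,0,1]' >/dev/null && python3 chk.py 8 && python3 -m jog '[0,0,0.4,0.0002,0.0007,0,1,0,0,0.4,0.0002,0.0007,0,1]' >/dev/null && python3 chk.py 8 && python3 -m jog '[0,0,0.4,0.0002,0.0007,0,1,0,0,0.4,0.0002,0.0007,0,1]' >/dev/null && python3 chk.py 8 && python3 -m jog '[0,0,0.4,0.0002,0.0007,0,1,0,0,0.4,0.0002,0.0007,0,1]' >/dev/null && python3 chk.py 8 && python3 -m jog '[0,0,0.4,0.0002,0.0007,0,1,0,0,0.4,0.0002,0.0007,0,1]' >/dev/null && python3 chk.py 8 && python3 -m jog '[0,0,0.4,0.0002,0.0007,0,1,0,0,0.4,0.0002,0.0007,0,1]' >/dev/null && python3 chk.py 8 && python3 -m jog '[0,0,0.4,0.0002,0.0007,0,1,0,0,0.4,0.0002,0.0007,0,1]' >/dev/null && python3 chk.py 8 && python3 -m jog '[0,0,0.4,0.0002,0.0007,0,1,0,0,0.4,0.0002,0.0007,0,1]' >/dev/null && python3 chk.py 8 && python3 -m jog '[0,0,0.4,0.0002,0.0007,0,1,0,0,0.4,0.0002,0.0007,0,1]' >/dev/null && python3 chk.py 8 && python3 -m jog '[0,0,0.4,0.0002,0.0007,0,1,0,0,0.4,0.0002,0.0007,0,1]' >/dev/null && python3 chk.py 8
```

```text
jig [120.95 -33.04] z 0.2039 Fjig [ 2.71 -4.47] |F| 5.23 ang -10.13 r 102.55 yaw 2.976 t 21.62
jig [121.12 -32.27] z 0.204 Fjig [ 3.45 -3.38] |F| 4.83 ang -9.69 r 102.58 yaw 2.983 t 21.78
jig [121.25 -31.49] z 0.2039 Fjig [ 3.73 -4.22] |F| 5.63 ang -9.25 r 102.58 yaw 2.99 t 21.95
jig [121.42 -30.69] z 0.2039 Fjig [ 2.58 -3.03] |F| 3.98 ang -8.79 r 102.62 yaw 2.997 t 22.12
jig [121.54 -29.98] z 0.2039 Fjig [ 2.96 -3.25] |F| 4.4 ang -8.39 r 102.64 yaw 3.004 t 22.28
jig [121.71 -29.32] z 0.2039 Fjig [ 1.13 -3.84] |F| 4.0 ang -8.01 r 102.71 yaw 3.011 t 22.45
jig [121.83 -28.68] z 0.2039 Fjig [ 2.47 -4.44] |F| 5.08 ang -7.65 r 102.74 yaw 3.018 t 22.62
jig [121.97 -28.12] z 0.2039 Fjig [ 2.79 -5.15] |F| 5.85 ang -7.33 r 102.81 yaw 3.024 t 22.78
jig [122.05 -27.66] z 0.2039 Fjig [ 2.65 -5.59] |F| 6.19 ang -7.07 r 102.84 yaw 3.031 t 22.95
jig [122.14 -27.19] z 0.204 Fjig [ 2.97 -3.44] |F| 4.55 ang -6.8 r 102.86 yaw 3.038 t 23.12
jig [122.25 -26.79] z 0.204 Fjig [ 3.08 -5.1 ] |F| 5.96 ang -6.58 r 102.92 yaw 3.045 t 23.28
jig [122.35 -26.44] z 0.204 Fjig [ 3.43 -4.94] |F| 6.01 ang -6.38 r 102.98 yaw 3.051 t 23.45
jig [122.45 -26.09] z 0.204 Fjig [ 2.9  -5.69] |F| 6.39 ang -6.18 r 103.05 yaw 3.058 t 23.62
jig [122.56 -25.79] z 0.204 Fjig [ 3.25 -5.03] |F| 5.99 ang -6.01 r 103.12 yaw 3.065 t 23.78
jig [122.65 -25.48] z 0.204 Fjig [ 3.35 -5.83] |F| 6.72 ang -5.83 r 103.18 yaw 3.071 t 23.95
jig [122.76 -25.22] z 0.204 Fjig [ 1.75 -5.59] |F| 5.85 ang -5.68 r 103.27 yaw 3.078 t 24.12
jig [122.86 -24.98] z 0.204 Fjig [ 2.69 -5.38] |F| 6.02 ang -5.54 r 103.34 yaw 3.084 t 24.28
jig [122.96 -24.74] z 0.204 Fjig [ 2.61 -5.57] |F| 6.15 ang -5.4 r 103.41 yaw 3.091 t 24.45
```

Progress slows at a steady 6 N or so, which fits the jaw gripping. Each target restarts from the measured pose, so slightly larger offsets are needed. I'll stop turning the wrist as well.

```bash
python3 -m jog '[0,0,0,0.0002,0.0009,0,1,0,0,0,0.0002,0.0009,0,1]' >/dev/null && python3 chk.py 9 && python3 -m jog '[0,0,0,0.0002,0.001,0,1,0,0,0,0.0002,0.001,0,1]' >/dev/null && python3 chk.py 9 && python3 -m jog '[0,0,0,0.0002,0.001,0,1,0,0,0,0.0002,0.001,0,1]' >/dev/null && python3 chk.py 9 && python3 -m jog '[0,0,0,0.0002,0.001,0,1,0,0,0,0.0002,0.001,0,1]' >/dev/null && python3 chk.py 9 && python3 -m jog '[0,0,0,0.0002,0.001,0,1,0,0,0,0.0002,0.001,0,1]' >/dev/null && python3 chk.py 9 && python3 -m jog '[0,0,0,0.0002,0.001,0,1,0,0,0,0.0002,0.001,0,1]' >/dev/null && python3 chk.py 9
```

```text
jig [123.01 -24.32] z 0.204 Fjig [ 1.81 -5.65] |F| 5.93 ang -5.17 r 103.43 yaw 3.09 t 24.62
jig [123.04 -23.79] z 0.204 Fjig [ 2.89 -5.62] |F| 6.32 ang -4.87 r 103.42 yaw 3.09 t 24.78
jig [123.09 -23.3 ] z 0.204 Fjig [ 3.83 -6.62] |F| 7.65 ang -4.6 r 103.42 yaw 3.089 t 24.95
jig [123.13 -22.83] z 0.204 Fjig [ 3.15 -6.56] |F| 7.28 ang -4.34 r 103.42 yaw 3.088 t 25.12
jig [123.19 -22.49] z 0.204 Fjig [ 3.96 -6.46] |F| 7.58 ang -4.15 r 103.46 yaw 3.087 t 25.28
jig [123.25 -22.27] z 0.2041 Fjig [ 2.8  -6.72] |F| 7.28 ang -4.03 r 103.5 yaw 3.086 t 25.45
```

```bash
python3 -m jog '[0,0,0,0.0002,0.001,0,1,0,0,0,0.0002,0.001,0,1]' >/dev/null && python3 chk.py 10 && python3 -m jog '[0,0,0,0.0002,0.0012,0,1,0,0,0,0.0002,0.0012,0,1]' >/dev/null && python3 chk.py 10 && python3 -m jog '[0,0,0,0.0002,0.0012,0,1,0,0,0,0.0002,0.0012,0,1]' >/dev/null && python3 chk.py 10 && python3 -m jog '[0,0,0,0.0002,0.0012,0,1,0,0,0,0.0002,0.0012,0,1]' >/dev/null && python3 chk.py 10
```

```text
jig [123.31 -22.04] z 0.2041 Fjig [ 2.59 -7.09] |F| 7.55 ang -3.9 r 103.55 yaw 3.085 t 25.62
jig [123.34 -21.75] z 0.2041 Fjig [ 3.06 -7.73] |F| 8.31 ang -3.74 r 103.56 yaw 3.084 t 25.78
jig [123.41 -21.46] z 0.2041 Fjig [ 4.25 -6.77] |F| 8.0 ang -3.57 r 103.61 yaw 3.083 t 25.95
jig [123.47 -21.19] z 0.2041 Fjig [ 3.96 -8.27] |F| 9.17 ang -3.42 r 103.66 yaw 3.082 t 26.12
```

```bash
cat > tip.py <<'E'
import sys
from h import *
from scipy.spatial.transform import Rotation as Ro
d=np.load("jig.npz");R,t=d["R"],d["t"]
s=read_state();p=np.array(s["tool_pos"]);f=np.array(s["ft_force"])[:2];z=Ro.from_euler("xyz",s["tcp_rot"]).apply([0,0,1])
c=((p+.157*z)[:2]-t)@R*1e3; r=c-[20,-15]; u=r/np.linalg.norm(r); n=np.array([-u[1],u[0]]); fj=f@R
corr=np.degrees(np.cross(z,[0,0,-1]))
print("tip",c.round(2),"ang",np.degrees(np.arctan2(r[1],r[0])).round(3),"r",np.linalg.norm(r).round(2),"Ftan",(-fj@n).round(2),"Frad",(fj@u).round(2),"|F|",np.linalg.norm(f).round(2),"upright turn deg",corr.round(2),"tcp z",round(p[2],4),"t",round(s["time"],2),flush=True)
sys.exit(int(np.linalg.norm(f)>float(sys.argv[1])))
E
python3 tip.py 99
```

```text
tip [123.49 -25.42] ang -5.749 r 104.01 Ftan 7.83 Frad 4.77 |F| 9.17 upright turn deg [ 1.52 -0.29  0.  ] tcp z 0.2041 t 26.12
```

Keeping each row relative to the measured pose has let the tool tilt by 1.5° under load, so the tip lags the flange. I'll stand it upright with the tip held where it is, then finish with the tip position as the guide.

```bash
python3 -m jog '[0.5,-0.1,0,-0.0003,-0.0016,0,1, 1.0,-0.2,0,-0.0006,-0.003,0,1, 1.5,-0.3,0,-0.0008,-0.0044,0,1, 1.5,-0.3,0,-0.0008,-0.0044,0,1]' >/dev/null && python3 tip.py 99 && python3 -m jog '[0.1,0,0,0.0001,0.0005,0,1, 0.1,0,0,0.0001,0.0005,0,1]' >/dev/null && python3 tip.py 9 && python3 -m jog '[0.1,0,0,0.0001,0.0005,0,1, 0.1,0,0,0.0001,0.0005,0,1]' >/dev/null && python3 tip.py 9
```

```text
tip [123.25 -25.63] ang -5.877 r 103.79 Ftan 3.01 Frad 0.85 |F| 3.13 upright turn deg [-0.06 -0.02 -0.  ] tcp z 0.2039 t 26.45
tip [123.17 -25.48] ang -5.802 r 103.7 Ftan 5.68 Frad 2.77 |F| 6.32 upright turn deg [-0.11 -0.05 -0.  ] tcp z 0.2039 t 26.62
tip [123.2  -25.45] ang -5.783 r 103.73 Ftan 5.28 Frad 2.47 |F| 5.83 upright turn deg [-0.15 -0.07 -0.  ] tcp z 0.2039 t 26.78
```

```bash
python3 -m jog '[0.1,0,0,0.0001,0.0005,0,1, 0.1,0,0,0.0002,0.0009,0,1]' >/dev/null && python3 tip.py 10 && python3 -m jog '[0.1,0,0,0.0001,0.0005,0,1, 0.1,0,0,0.0002,0.0009,0,1]' >/dev/null && python3 tip.py 10 && python3 -m jog '[0.1,0,0,0.0001,0.0006,0,1, 0.1,0,0,0.0002,0.0011,0,1]' >/dev/null && python3 tip.py 10 && python3 -m jog '[0.1,0,0,0.0001,0.0006,0,1, 0.1,0,0,0.0002,0.0011,0,1]' >/dev/null && python3 tip.py 10
```

```text
tip [123.19 -25.4 ] ang -5.754 r 103.71 Ftan 8.1 Frad 3.7 |F| 8.91 upright turn deg [-0.15 -0.12 -0.  ] tcp z 0.2039 t 26.95
tip [123.17 -25.37] ang -5.739 r 103.69 Ftan 7.0 Frad 2.77 |F| 7.53 upright turn deg [-0.16 -0.16 -0.  ] tcp z 0.2039 t 27.12
tip [123.15 -25.31] ang -5.71 r 103.66 Ftan 9.35 Frad 3.05 |F| 9.83 upright turn deg [-0.14 -0.21 -0.  ] tcp z 0.2039 t 27.28
tip [123.12 -25.33] ang -5.719 r 103.64 Ftan 8.76 Frad 3.71 |F| 9.51 upright turn deg [-0.13 -0.27 -0.  ] tcp z 0.2039 t 27.45
```

```bash
python3 -m jog '[0.1,0,0,0.0001,0.0006,0,1, 0.1,0.1,0,0.0002,0.0011,0,1, 0.1,0.1,0,0.0002,0.0014,0,1]' >/dev/null && python3 tip.py 12 && python3 -m jog '[0.1,0,0,0.0001,0.0006,0,1, 0.1,0.1,0,0.0002,0.0011,0,1, 0.1,0.1,0,0.0002,0.0015,0,1]' >/dev/null && python3 tip.py 12
```

```text
tip [123.09 -25.32] ang -5.719 r 103.6 Ftan 8.33 Frad 4.35 |F| 9.39 upright turn deg [-0.09 -0.39 -0.  ] tcp z 0.204 t 27.7
tip [123.04 -25.27] ang -5.691 r 103.55 Ftan 9.21 Frad 6.21 |F| 11.1 upright turn deg [-0.04 -0.51 -0.  ] tcp z 0.2041 t 27.95
```

```bash
python3 -m jog '[0,-0.2,-1,-0.0006,-0.0007,0,1, 0,-0.5,-2,-0.0014,-0.0012,0,1, 0,-0.5,-2,-0.0014,-0.0012,0,1, 0,-0.5,-2,-0.0014,-0.0012,0,1]' >/dev/null && python3 tip.py 99 && python3 -m jog '[0,0,0,0.0001,0.0004,0,1, 0,0,0,0.0001,0.0008,0,1, 0,0,0,0.0001,0.001,0,1, 0,0,0,0.0001,0.001,0,1]' >/dev/null && python3 tip.py 6; grep -o 'yaw' /dev/null; python3 chk.py 99
```

```text
tip [122.98 -25.62] ang -5.889 r 103.52 Ftan -0.15 Frad 0.42 |F| 0.44 upright turn deg [-0.1 -0.  -0. ] tcp z 0.2041 t 28.28
tip [122.95 -25.34] ang -5.736 r 103.47 Ftan 4.62 Frad 1.6 |F| 4.89 upright turn deg [-0.04 -0.02 -0.  ] tcp z 0.2042 t 28.62
jig [123.04 -25.45] z 0.2042 Fjig [ 1.13 -4.76] |F| 4.89 ang -5.79 r 103.57 yaw 3.042 t 28.62
```

```bash
python3 -m jog '[0,0,0,0,0.0004,0,1, 0,0,0,0,0.0007,0,1, 0,0,0,0.0001,0.001,0,1, 0,0,0,0.0001,0.0012,0,1, 0,0,0,0.0001,0.0014,0,1, 0,0,0,0.0001,0.0014,0,1]' >/dev/null && python3 tip.py 11 && python3 -m jog '[0,0,0,0,0.0006,0,1, 0,0,0,0.0001,0.001,0,1, 0,0,0,0.0001,0.0014,0,1, 0,0,0,0.0001,0.0017,0,1, 0,0,0,0.0001,0.0019,0,1, 0,0,0,0.0001,0.0019,0,1]' >/dev/null && python3 tip.py 99
```

```text
tip [122.9  -25.26] ang -5.693 r 103.41 Ftan 7.76 Frad 3.09 |F| 8.35 upright turn deg [ 0.06 -0.06  0.  ] tcp z 0.2042 t 29.12
tip [122.87 -25.18] ang -5.653 r 103.37 Ftan 9.15 Frad 2.37 |F| 9.46 upright turn deg [ 0.2 -0.1  0. ] tcp z 0.2043 t 29.62
```

```bash
python3 -m jog '[0.1,0,0,0,0.0006,0,1, 0.1,0,0,0.0001,0.0011,0,1, 0.1,0,0,0.0001,0.0015,0,1, 0.1,0,0,0.0001,0.0018,0,1, 0.1,0,0,0.0001,0.0021,0,1, 0.1,0,0,0.0001,0.0023,0,1, 0.1,0,0,0.0001,0.0023,0,1]' >/dev/null && python3 tip.py 99
```

```text
tip [122.8  -25.11] ang -5.619 r 103.3 Ftan 10.97 Frad 3.64 |F| 11.56 upright turn deg [ 0.29 -0.16  0.  ] tcp z 0.2043 t 30.2
```

The force climbed from 4.6 to 11 N over about 0.22 mm of tip travel, well above turning friction, so the lever is on its firm stop. I'll back away, lift clear and check.

```bash
python3 -m jog '[0,0,0,0,-0.003,0,1, 0,0,0,-0.001,-0.01,0,1, 0,0,0,-0.003,-0.02,0,1, 0,0,0,-0.003,-0.025,0.02,1, 0,0,0,-0.003,-0.025,0.05,1, 0,0,0,-0.01,-0.03,0.08,1, 0,0,0,-0.03,-0.06,0.1,1, 0,0,0,-0.05,-0.09,0.1,1, 0,0,0,-0.08,-0.12,0.1,1, 0,0,0,-0.11,-0.15,0.1,1, 0,0,0,-0.14,-0.18,0.1,1, 0,0,0,-0.17,-0.21,0.1,1]' && python3 -m jog '[0,0,0,-0.02,-0.03,0.01,1, 0,0,0,-0.04,-0.06,0.02,1, 0,0,0,-0.06,-0.09,0.03,1, 0,0,0,-0.07,-0.12,0.04,1, 0,0,0,-0.08,-0.15,0.05,1, 0,0,0,-0.09,-0.18,0.05,1, 0,0,0,-0.1,-0.21,0.05,1, 0,0,0,-0.1,-0.21,0.05,1]'
python3 - <<'E'
from h import *
np.set_printoptions(precision=4,suppress=True)
d=np.load("jig.npz");R,t=d["R"],d["t"]
for n in("top","scene"):
    s=snapshot(n)
    if n=="top": save(s,"t5",(210,180,370,335),4.9)
    else: save(s,"s5")
    for q in("blank","lever_grip","brass_plug"):print(n,q,[(round(r["p"],2),((w(s,r["xyz"])[:2]-t)@R*1e3).round(1)) for r in spot_point(s,q)[:3]])
    for q in "jar_blue jar_coral jar_green cutter spare_red spare_amber rule".split():print(n,q,[(round(r["p"],2),w(s,r["xyz"]).round(3)) for r in spot_point(s,q)[:1]])
E
```

```text
time: 31.2
tool_pos: [0.5164, -0.1794, 0.3045]
tcp_rot: [-3.137, -0.001, 3.039]
ft_force: [-0.2, -1.2, 1.1]
finger_gap: -0.0
time: 31.87
tool_pos: [0.4143, -0.3929, 0.3544]
tcp_rot: [-3.137, -0.001, 3.036]
ft_force: [-0.3, 0.8, -0.6]
finger_gap: -0.0001
top blank [(0.92, array([22.1, 53.4])), (0.9, array([-217.3,  146.6])), (0.86, array([-86.6, 188.7]))]
top lever_grip [(0.75, array([118.3, -10.2]))]
top brass_plug [(0.56, array([-101. ,  -33.9]))]
top jar_blue [(0.8, array([ 0.785, -0.145,  0.001]))]
top jar_coral [(0.85, array([ 0.787, -0.013,  0.001]))]
top jar_green [(0.97, array([0.771, 0.17 , 0.001]))]
top cutter [(0.71, array([0.461, 0.371, 0.005]))]
top spare_red []
top spare_amber [(0.63, array([0.643, 0.371, 0.002]))]
top rule []
scene blank [(0.76, array([20.5, 59.6])), (0.72, array([-218.1,  149.9])), (0.6, array([-86.1, 191.4]))]
scene lever_grip [(0.93, array([120.8,  -3.3])), (0.34, array([ 19.1, -14.2])), (0.34, array([ 14.1, 308.9]))]
scene brass_plug [(0.56, array([-98.3, -28.8]))]
scene jar_blue [(0.68, array([ 0.789, -0.145,  0.003]))]
scene jar_coral [(0.83, array([ 0.787, -0.011,  0.002]))]
scene jar_green [(0.57, array([0.776, 0.173, 0.005]))]
scene cutter []
scene spare_red [(0.47, array([ 0.401, -0.321,  0.   ]))]
scene spare_amber [(0.74, array([0.641, 0.378, 0.001]))]
scene rule [(0.61, array([ 0.678, -0.383, -0.   ]))]
```

View pics/t5.png

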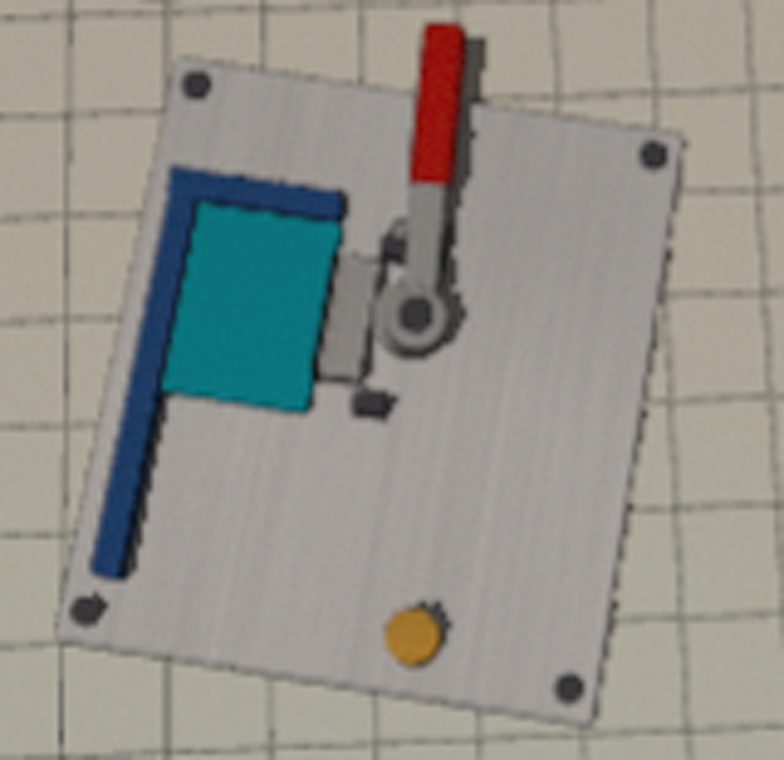

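View pics/s5.png

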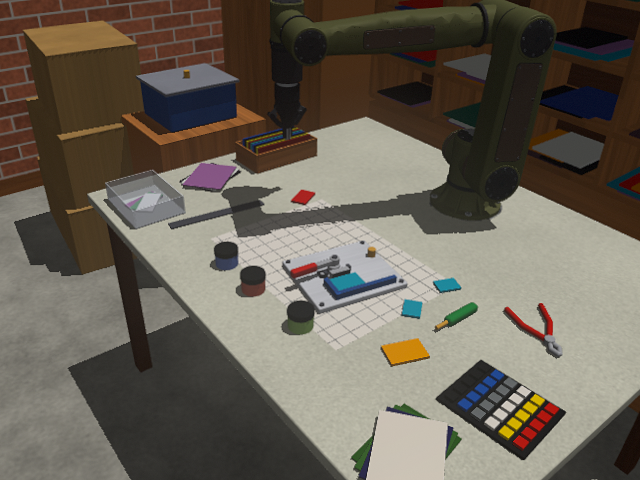

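The top crop shows the blank (252,305) flush against both fences, with the jaw (350,318) on its edge and the lever pointing along jig +x (tip (445,25)). The plug (414,636) is where it was. The scene view shows the bystanders in place and the arm clear.

```bash
python3 -c "from rig import job_done; print(job_done())"
```

```text
the job is handed in; nothing more can be done
None
```

The blank is home against the end fence, and the lever is on its end stop with the jaw closed on the glass. I handed the job in at about 32 s.

- **Blank:** I pushed the turquoise blank about 27 mm along the bed. It met the end fence at about 5 N. In the last top view it sits flush with both blue fences, and the detector puts its centre at jig x = 20.5 to 22 mm (20 is home).
- **Lever:** I swept the lever round about 77°. It took 4–5 N, then 6–7 N as the jaw gripped. At the stop it rose to 11–12 N with only about 0.2 mm of travel. It stayed there when released, pointing about 5° past jig +x.
- **A wrinkle near the end:** the tool tilted about 1.5° under load, so the flange readings wrongly suggested the lever was still moving. I stood the tool upright and repeated the push, watching the fingertip position instead. No force reading went above 12 N, but I read it only at the end of each short move.
- **Bystanders:** the jars, amber glass and plug show no movement beyond detector error (about 4 mm), and the arm was clear. The last check found the cutter only in the top view and the red glass and rule only in the scene view; all three were at their earlier positions.
- **Disagreement:** the two cameras differed by 6–7 mm on the blank's sideways position and on the grip. I went by the top picture and the felt stop.

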